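# Find the parts case that rattles and hold it out

## Robot

A 6-joint arm with a two-finger parallel gripper is mounted at the origin on the work surface. World frame = base frame: x ahead of the robot, y to its left, z up, the work surface at z = 0. Lengths are in m, angles in rad, forces in N, time in s.
With the tool pointing down it reaches from about 0.4 to 0.925 m from the base axis. Payload 12.5 kg.
Tool frame: the origin (TCP) lies at the very end of the fingers, on their centre line; the grasp point (between the pads) lies robot.pinch_z behind it (robot.pinch_z is the distance from the TCP to the grasp point, in m); z points along the fingers, y is the line along which they close (so a half turn about z gives the same grasp; the last joint's range is limited). The gripper opens to 95 mm and grips with 3 to 60 N. Pads are 20 mm wide; open, the fingers measure 119 mm over their backs; the gripper's body (75 mm by 180 mm) begins 59 mm behind the grasp point.
Start: joints at [1.055, 0.491, 1.559, -0, 1.092, -0.106], TCP at [0.249, 0.573, 0.215] pointing down, gripper open.
Joint ranges: [-3.1, 3.1], [-0.84, 2.19], [0.05, 2.79], [-1.13, 4.28], [0.06, 2.93], [-2.69, 2.69]. Speed limits (rad/s): [2.22, 2.22, 2.79, 3.14, 3.14, 3.14].

## Interface

Orientations are given as [roll, pitch, yaw] about the fixed x, y, z axes, in that order (R = Rz(yaw) Ry(pitch) Rx(roll)).
In Python, from cell import status, grab_frame, workorder, boxes_of, robot gives the robot as it stands.
- The arm moves only by the tool carry_out, never from a script. Its argument "steps" is a list of rows, each a list of 7 numbers: the turn, a rotation vector about the world's x, y, z normalised to -1 to 1, where 1 is 0.1 rad, then the shift along the world's x, y, z normalised to -1 to 1, where 1 is 25 mm, then the closure, from 0 (fully open) to 1 (shut). In form: [[wx, wy, wz, tx, ty, tz, hand], ...]. A call has 1 to 20 rows; each row shifts and turns the commanded pose from where the row before left it; what a row does not reach is not made up. A row lasts 1/12 s, in which the tool goes at most 41.7 mm and 7.16 degrees, less where a joint would pass 70% of its speed; a pose out of reach is approached as far as the arm can. A call with a number of a shift or a turn outside -1 to 1 is refused whole. A call with a gripper value outside its range is refused whole. The fingers move at their own pace and stop on an object; "grip_force" is the grip in N (left out, the last holds). Time passes only in rows, so rows that do not move let the fingers close. It gives the time, the measured TCP pose, the force, the opening and the grip force at its end, in the units of the state.
- status.get_obs(): the state, without advancing time (a new reading comes with each control period).
- grab_frame(name): name is "side" or "top"; returns a dict with "image" (400x640x3 uint8, red, green, blue), "fx", "fy", "cx", "cy" (pixels), "k1" (the pictures are not rectified: a ray, as slopes to the right and down, at radius r is drawn at 1 + k1 r^2 times it, then the intrinsics apply), "extrinsics" (4x4, takes a point from world to camera coordinates). Camera axes: x right, y down, z forward; pixel columns grow to the right and rows downward; lengths in m; the calibration is good to about 2 mm. A picture is of the moment at which its call begins. There is no depth.
- workorder.hand_in(): hands the job in; it is judged then, once.
Trained networks look in the newest picture that a camera, given by its name, has taken for a name from the list of things; names that differ only in an ending like _2 or _b are one class to them, and where a whole thing is asked for, a point or a joint stands for the part that bears it (a point fixed in the world has none). Each returns a list of dicts, best first, with "score" (0 to 1); they miss things now and then, are a little off and sometimes report something else, mostly with a low value. They report only what shows in the picture. A call takes as long as a camera call. They do not tell look-alikes from the thing itself.
- boxes_of(camera, query): "pixel" ([column, row] in pixels, amid what is visible of it).
The state is a dict: "time": time; "q": joint angles; "joint_velocities": joint speeds; "joint_torque": joint torques, N m; "tool_pos": TCP position; "ee_rot": TCP orientation; "contact_force": force on the tool from outside, world axes, zero at the start; "ft_torque": the same for the moment, N m; "gripper_width": finger opening in m; "finger_force": force on a finger pad.
Only numpy, scipy, OpenCV 4.12 (cv2) and the standard library are available. Lean on these libraries where they do the work, as an engineer would, in place of code of your own. Each camera call takes 0.05 s, during which the arm holds its last target. There are 200 camera calls.

## Task

One of the three sealed grey parts cases on the desk has a loose steel ball in it: pick the cases up one at a time and shake each briskly to and fro a few times to find the one that rattles, setting a quiet one back upright where it stood without dropping it and never offering it over the mat. Hold the rattling case out to the pupil opposite, level and still above the middle of the green cutting mat with some 20 cm of air beneath it, and finish while still holding it there in the gripper. Leave everything else on the desk alone.

Things in the scene. Friction and masses are not known exactly. Their poses are not given: they have to be found in the camera images.
- case_1_center (a point): sealed grey plastic case, one of three alike: 120 mm long (its x), 60 wide (its y), 54 high, 0.35 to 0.45 kg; black latch and paper seal at its -x end; stands upright. This point: its centre, 27 mm above its underside. Two are packed tight; in one a 40 mm, 0.26 kg steel ball rolls loose, 72 mm lengthwise, 12 mm across. Name, weight and place do not tell which. Stiff; a 40 N grip is safe
- case_2_center (a point): sealed grey plastic case, one of three alike: 120 mm long (its x), 60 wide (its y), 54 high, 0.35 to 0.45 kg; black latch and paper seal at its -x end; stands upright. This point: its centre, 27 mm above its underside. Two are packed tight; in one a 40 mm, 0.26 kg steel ball rolls loose, 72 mm lengthwise, 12 mm across. Name, weight and place do not tell which. Stiff; a 40 N grip is safe
- case_3_center (a point): sealed grey plastic case, one of three alike: 120 mm long (its x), 60 wide (its y), 54 high, 0.35 to 0.45 kg; black latch and paper seal at its -x end; stands upright. This point: its centre, 27 mm above its underside. Two are packed tight; in one a 40 mm, 0.26 kg steel ball rolls loose, 72 mm lengthwise, 12 mm across. Name, weight and place do not tell which. Stiff; a 40 N grip is safe
- mat_center (a point): middle of the top face of the green cutting mat that lies flat in front of the pupil opposite, on the far side of the desk from the robot; 160 mm (its x) by 220 mm (its y), 3 mm thick, fixed to the desk
- wheel: bystander, to be left alone: loose robot-car wheel lying flat, black tyre on a hub, 48 mm diameter, 24 mm high; origin at the centre of its underside
- cutter: bystander, to be left alone: snap-blade knife lying flat, 170 x 26 x 19 mm, long along its x; origin at the centre of its underside
- scissors: bystander, to be left alone: scissors lying flat, 170 x 75 x 11 mm, loops to its -x; origin at the centre of its underside
- tape: bystander, to be left alone: roll of brown paper tape lying flat, 90 mm outer diameter, 24 mm high; origin at the centre of its underside
- screwdriver: bystander, to be left alone: screwdriver lying flat, 160 mm long (its x), tip to its +x, up to 30 mm thick; origin at the centre of its underside
There are look-alikes about, which are no part of the job. What is shaped like the part that bears case_1_center but blue is not meant.

How it is judged:
On the way, in this order (a step that is already met when the one before it is completed fails the run):
1. the case that rattles is off the desk and on the move (lift or shaking stroke 1 of 5) (height (world z) of ball_center above 0.05 m and (linear speed of any of case_1, case_2, case_3 above 0.12 m/s or angular speed of any of case_1, case_2, case_3 above 1 rad/s)).
2. the stroke ends: the case, still off the desk, stops or turns round (1 of 4) (height (world z) of ball_center above 0.05 m and linear speed of each of case_1, case_2, case_3 below 0.1 m/s and angular speed of each of case_1, case_2, case_3 below 0.8 rad/s).
3. the case that rattles is off the desk and on the move (lift or shaking stroke 2 of 5) (all of step 1).
4. the stroke ends: the case, still off the desk, stops or turns round (2 of 4) (all of step 2).
5. the case that rattles is off the desk and on the move (lift or shaking stroke 3 of 5) (all of step 3).
6. the stroke ends: the case, still off the desk, stops or turns round (3 of 4) (all of step 4).
7. the case that rattles is off the desk and on the move (lift or shaking stroke 4 of 5) (all of step 5).
8. the stroke ends: the case, still off the desk, stops or turns round (4 of 4) (all of step 6).
9. the case that rattles is off the desk and on the move (lift or shaking stroke 5 of 5) (all of step 7).
At the end, for the whole second after the job is handed in: the rattling case is held by the fingers, its centre within 6 cm of the mat's middle (seen from above) and 12 to 30 cm above the desk, level within 0.2 rad and still; each quiet case stands released and at rest on the desk, upright, within 4 cm of where it started (((distance between ball_center and case_1_center below 0.055 m and horizontal distance between case_1_center and mat_center below 0.06 m and height (world z) of case_1_center between 0.12 and 0.3 m and angle between case_1's own z axis and vertical below 0.2 rad and linear speed of case_1 below 0.03 m/s and angular speed of case_1 below 0.2 rad/s and contact force between case_1 and the fingers above 1 N) or (distance between ball_center and case_2_center below 0.055 m and horizontal distance between case_2_center and mat_center below 0.06 m and height (world z) of case_2_center between 0.12 and 0.3 m and angle between case_2's own z axis and vertical below 0.2 rad and linear speed of case_2 below 0.03 m/s and angular speed of case_2 below 0.2 rad/s and contact force between case_2 and the fingers above 1 N) or (distance between ball_center and case_3_center below 0.055 m and horizontal distance between case_3_center and mat_center below 0.06 m and height (world z) of case_3_center between 0.12 and 0.3 m and angle between case_3's own z axis and vertical below 0.2 rad and linear speed of case_3 below 0.03 m/s and angular speed of case_3 below 0.2 rad/s and contact force between case_3 and the fingers above 1 N)) and (distance between ball_center and case_1_center below 0.055 m or (distance of case_1_center from where it was at the start of the episode below 0.04 m and height (world z) of case_1_center between 0.023 and 0.031 m and angle between case_1's own z axis and vertical below 0.1 rad and linear speed of case_1 below 0.02 m/s and contact force between case_1 and the fingers below 0.1 N)) and (distance between ball_center and case_2_center below 0.055 m or (distance of case_2_center from where it was at the start of the episode below 0.04 m and height (world z) of case_2_center between 0.023 and 0.031 m and angle between case_2's own z axis and vertical below 0.1 rad and linear speed of case_2 below 0.02 m/s and contact force between case_2 and the fingers below 0.1 N)) and (distance between ball_center and case_3_center below 0.055 m or (distance of case_3_center from where it was at the start of the episode below 0.04 m and height (world z) of case_3_center between 0.023 and 0.031 m and angle between case_3's own z axis and vertical below 0.1 rad and linear speed of case_3 below 0.02 m/s and contact force between case_3 and the fingers below 0.1 N))); the arm keeps its last pose, push and grip.
It fails at once if a quiet case is held out over the mat (within 6 cm of its middle and more than 12 cm up) ((not (distance between ball_center and case_1_center below 0.055 m) and horizontal distance between case_1_center and mat_center below 0.06 m and height (world z) of case_1_center above 0.12 m) or (not (distance between ball_center and case_2_center below 0.055 m) and horizontal distance between case_2_center and mat_center below 0.06 m and height (world z) of case_2_center above 0.12 m) or (not (distance between ball_center and case_3_center below 0.055 m) and horizontal distance between case_3_center and mat_center below 0.06 m and height (world z) of case_3_center above 0.12 m)).
It fails at once if a case is dropped or thrown (out of the fingers and faster than 0.45 m/s: a fall of more than about 1 cm) ((contact force between case_1 and the fingers below 0.1 N and linear speed of case_1 above 0.45 m/s) or (contact force between case_2 and the fingers below 0.1 N and linear speed of case_2 above 0.45 m/s) or (contact force between case_3 and the fingers below 0.1 N and linear speed of case_3 above 0.45 m/s)).
It fails at once if a bystander is moved by more than 3 cm (distance of any of wheel, cutter, scissors, tape, screwdriver from where it was at the start of the episode above 0.03 m).
It also fails if it takes over 72 s, if anything falls off the work surface, if the arm or the gripper's body presses on something with over 40 N, if the wrist force passes 120 N, or if a joint passes its speed limit or range.

## Working session

There is one attempt and no reset: what is moved stays moved. The work goes in short steps, Python scripts to look and compute and a tool call to move; the robot and the scene stay as the last step left them, time stands still between calls to the robot, and variables do not carry over. Pictures are saved under pics/ and viewed, at most 10 in all, crops included, and the job is handed in when it is done.

Besides the shell and the picture viewer there is one more tool, called after ">>>" as name([rows], argument=value, ...), one row to a line, values as JSON. carry_out: Moves the arm, as the interface text tells. Its arguments: {"type":"object","properties":{"steps":{"type":"array"},"grip_force":{"type":"number"}},"required":["steps"]}

```bash
mkdir -p pics
cat > h.py <<'E'
import numpy as np, cv2
from cell import status, grab_frame, workorder, boxes_of, robot
def to_world(f,px,z):
    s=np.array([(px[0]-f["cx"])/f["fx"],(px[1]-f["cy"])/f["fy"]]);u=s.copy()
    for _ in range(20): u=s/(1+f["k1"]*(u@u))
    E=np.array(f["extrinsics"]);R,t=E[:3,:3],E[:3,3]
    c=-R.T@t;d=R.T@np.array([u[0],u[1],1]);return c+d*(z-c[2])/d[2]
E
python3 - <<'E'
from h import *
print(robot.pinch_z, status.get_obs())
for n in ("top","side"):
    f=grab_frame(n);cv2.imwrite(f"pics/{n}0.png",f["image"][:,:,::-1])
    E=np.array(f["extrinsics"]);print(n,f["fx"],f["k1"],-E[:3,:3].T@E[:3,3])
    for q,z in (("case_1_center",.054),("wheel",.02),("cutter",.02),("scissors",.01),("tape",.024),("screwdriver",.02),("mat_center",.003)):
        try:
            for b in boxes_of(n,q): print(q,np.round(b["pixel"]),round(b["score"],2),to_world(f,b["pixel"],z).round(3))
        except Exception as e: print(q,e)
E
```

```text
0.0188 {'time': 0.0, 'q': array([ 1.05540388e+00,  4.91563592e-01,  1.55945652e+00, -3.42888625e-05,
        1.09167160e+00, -1.05606700e-01]), 'joint_velocities': array([ 1.20467786e-04, -8.20619678e-05, -8.13694998e-04, -1.85368536e-04,
        1.00949016e-03,  2.10662563e-03]), 'joint_torque': array([ 2.47526441e-03, -6.12655020e+01, -2.58182395e+01,  6.94748084e-02,
        4.82667563e-02, -5.48230389e-05]), 'tool_pos': array([0.24887935, 0.57304735, 0.2140568 ]), 'ee_rot': array([-3.14049651e+00, -8.56118466e-05,  2.73182268e+00]), 'contact_force': array([ 0.09441716, -0.15615815,  0.19216287]), 'ft_torque': array([-0.02684621, -0.08199604,  0.00217573]), 'finger_force': 0.0, 'gripper_width': 0.09495121834635728}
top 445.12936358282025 0.019060837179709272 [0.205287   0.00867063 1.258296  ]
case_1_center [301. 198.] 0.82 [0.486 0.027 0.054]
case_1_center [267. 254.] 0.68 [0.339 0.128 0.054]
case_1_center [394. 265.] 0.57 [ 0.284 -0.21   0.054]
wheel [267. 194.] 0.62 [0.514 0.124 0.02 ]
wheel [224. 204.] 0.57 [0.493 0.248 0.02 ]
cutter [342. 196.] 0.96 [ 0.493 -0.091  0.02 ]
scis
[... 151 characters left out ...]
24.] 0.78 [ 0.387 -0.409  0.02 ]
mat_center [280. 138.] 0.95 [0.688 0.077 0.003]
mat_center [163. 214.] 0.49 [0.481 0.425 0.003]
side 419.71227384839494 0.004162754749319787 [-0.05688736 -0.88992747  0.85282659]
case_1_center [266. 200.] 0.79 [0.342 0.1   0.054]
case_1_center [320. 203.] 0.75 [ 0.481 -0.002  0.054]
case_1_center [299. 278.] 0.64 [ 0.274 -0.24   0.054]
wheel [308. 190.] 0.53 [0.507 0.119 0.02 ]
cutter [340. 224.] 0.53 [ 0.5   -0.089  0.02 ]
tape [432. 282.] 0.84 [ 0.575 -0.406  0.024]
tape [372. 316.] 0.65 [ 0.376 -0.411  0.024]
screwdriver [375. 234.] 0.66 [ 0.563 -0.177  0.02 ]
screwdriver [372. 316.] 0.6 [ 0.379 -0.409  0.02 ]
mat_center [357. 184.] 0.9 [0.682 0.081 0.003]
```

View pics/top0.png

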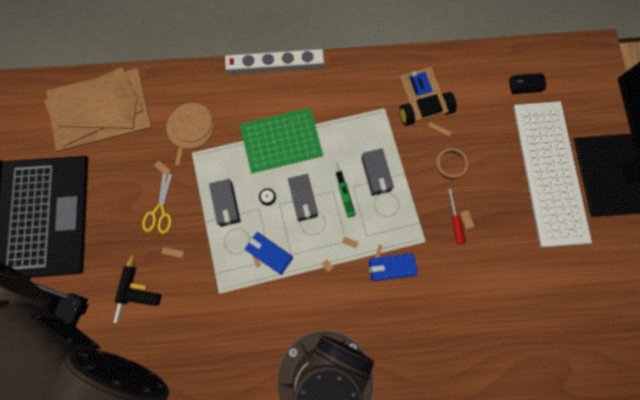

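View pics/side0.png

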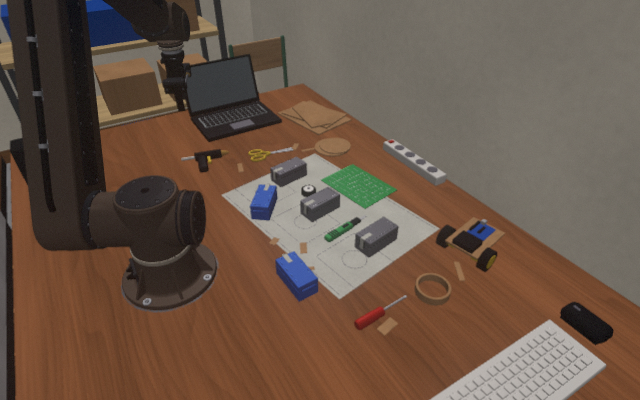

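The three grey cases are at top-view pixels (224,202), (302,197) and (377,172). The look-alikes are the two blue boxes at (269,253) and (393,267), so I'll ignore those. Next I'll fit the case poses by silhouette and check them in a crop.

```bash
cat >> h.py <<'E'
def project(f,P):
    E=np.array(f["extrinsics"]);p=P@E[:3,:3].T+E[:3,3];u=p[:,:2]/p[:,2:]
    u=u*(1+f["k1"]*(u**2).sum(1,keepdims=True));return u*[f["fx"],f["fy"]]+[f["cx"],f["cy"]]
def box(x,y,yaw,zc=.027):
    s=np.array([[a,b,c] for a in(-.06,.06) for b in(-.03,.03) for c in(-.027,.027)])
    c,q=np.cos(yaw),np.sin(yaw);return s@np.array([[c,-q,0],[q,c,0],[0,0,1]]).T+[x,y,zc]
def hull(f,p): return cv2.convexHull(project(f,box(*p)).astype(np.float32))
E
python3 - <<'E'
from h import *
from scipy.optimize import minimize
fs={n:grab_frame(n) for n in("top","side")}
S=4
def mask(f,px):
    im=cv2.cvtColor(f["image"],cv2.COLOR_RGB2HSV); m=((im[...,2]<125)&(im[...,1]<90)).astype(np.uint8)
    w=np.zeros_like(m);cv2.circle(w,tuple(int(v) for v in px),30,1,-1);m&=w
    n,l,st,c=cv2.connectedComponentsWithStats(m);k=1+np.argmax(st[1:,4])
    h=cv2.convexHull(np.argwhere(l==k)[:,::-1].astype(np.float32))
    o=np.zeros((400*S,640*S),np.uint8);cv2.fillConvexPoly(o,np.int32((h+.5)*S),1);return o,st[k]
vis=fs["top"]["image"][:,:,::-1].copy();vis=cv2.resize(vis[120:300,190:440],None,fx=3,fy=3)
for pt,ps in (((224,202),(289,172)),((302,197),(320,205)),((377,172),(377,237))):
    M=[(fs["top"],)+mask(fs["top"],pt)]
    def cost(p,M=M):
        t=0
        for f,m,_ in M:
            o=np.zeros_like(m);cv2.fillConvexPoly(o,np.int32((hull(f,p)+.5)*S),1);t+=1-(o&m).sum()/(o|m).sum()
        return t
    w=to_world(M[0][0],pt,.04)
    best=min((minimize(cost,[w[0],w[1],y],method="Nelder-Mead",options=dict(initial_simplex=[[w[0],w[1],y],[w[0]+.01,w[1],y],[w[0],w[1]+.01,y],[w[0],w[1],y+.2]])) for y in(-.3,0,.3,.6)),key=lambda r:r.fun)
    print(best.x.round(4),round(best.fun,3),M[0][2])
    cv2.polylines(vis,[np.int32((hull(fs["top"],best.x)-[190,120])*3)],True,(0,0,255),1)
f=fs["top"]
b=[b["pixel"] for b in boxes_of("top","mat_center")][0]
im=cv2.cvtColor(f["image"],cv2.COLOR_RGB2HSV);m=((abs(im[...,0].astype(int)-65)<15)&(im[...,1]>120)).astype(np.uint8)
m[175:]=0;c=cv2.minAreaRect(np.argwhere(m)[:,::-1].astype(np.float32));print("mat",c,to_world(f,c[0],.003))
cv2.imwrite("pics/crop.png",vis)
E
```

```text
[0.4965 0.2426 0.18  ] 0.053 [210 179  31  48 982]
[0.4941 0.0229 0.1547] 0.043 [288 174  30  48 874]
[ 0.5526 -0.1952  0.1541] 0.054 [361 149  33  47 966]
mat ((366.7857666015625, 153.98590087890625), (104.35739135742188, 561.3255004882812), 83.00169372558594) [ 0.61781174 -0.17582587  0.003     ]
```

View pics/crop.png

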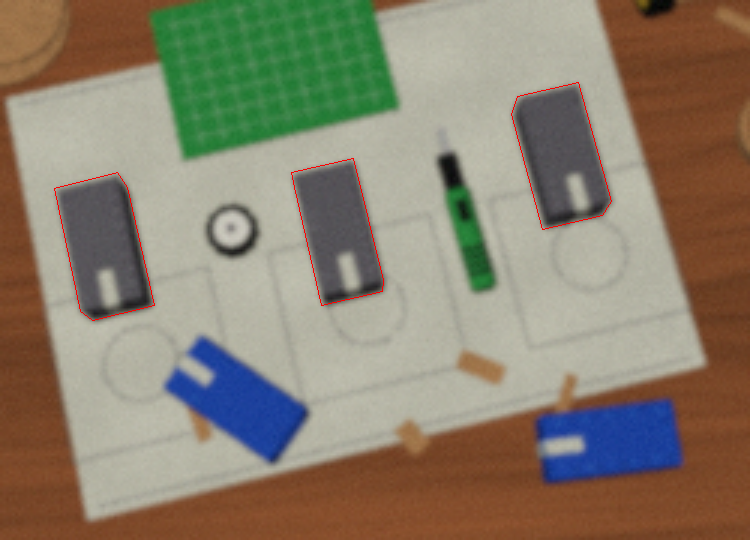

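The crop shows three grey cases with good silhouette fits, and both blue ones are rejected. The mat middle is about (0.685, 0.079). I'll start with the left case at (0.4965, 0.2426), yaw 0.17.

>>> carry_out([
  [0,0,0.414,0.707,-0.943,-0.3,0],
  [0,0,0.414,0.707,-0.943,-0.3,0],
  [0,0,0.414,0.707,-0.943,-0.3,0],
  [0,0,0.414,0.707,-0.943,-0.3,0],
  [0,0,0.414,0.707,-0.943,-0.3,0],
  [0,0,0.414,0.707,-0.943,-0.3,0],
  [0,0,0.414,0.707,-0.943,-0.3,0],
  [0,0,0.414,0.707,-0.943,-0.3,0],
  [0,0,0.414,0.707,-0.943,-0.3,0],
  [0,0,0.414,0.707,-0.943,-0.3,0],
  [0,0,0.414,0.707,-0.943,-0.3,0],
  [0,0,0.414,0.707,-0.943,-0.3,0],
  [0,0,0.414,0.707,-0.943,-0.3,0],
  [0,0,0.414,0.707,-0.943,-0.3,0],
  [0,0,0,0,0,0,0],
  [0,0,0,0,0,0,0],
  [0,0,0,0,0,0,0],
  [0,0,0,0,0,0,0],
], grip_force=40)

```text
time: 2.45
tool_pos: [0.496, 0.2439, 0.11]
ee_rot: [3.141, 0.0, -2.971]
contact_force: [-0.2, 0.5, -0.1]
gripper_width: 0.0958
finger_force: 0.0
```

>>> carry_out([
  [0,0,0,0,0,-0.65,0],
  [0,0,0,0,0,-0.65,0],
  [0,0,0,0,0,-0.65,0],
  [0,0,0,0,0,-0.65,0],
  [0,0,0,0,0,-0.65,0],
  [0,0,0,0,0,-0.65,0],
  [0,0,0,0,0,0,0],
  [0,0,0,0,0,0,0.3],
  [0,0,0,0,0,0,1],
  [0,0,0,0,0,0,1],
  [0,0,0,0,0,0,1],
  [0,0,0,0,0,0,1],
  [0,0,0,0,0,0,1],
  [0,0,0,0,0,0,1],
], grip_force=40)

```text
time: 3.62
tool_pos: [0.4967, 0.2435, 0.0127]
ee_rot: [3.141, 0.001, -2.972]
contact_force: [-1.0, 2.8, 5.7]
gripper_width: 0.0599
finger_force: 40.0
```

>>> carry_out([
  [0,0,0,0,0,0.5,1],
  [0,0,0,0,0,0.8,1],
  [0,0,0,0,0,0.8,1],
  [0,0,0,0,0,0.8,1],
  [0,0,0,0,0,0.8,1],
  [0,0,0,0,0,0.5,1],
  [0,0,0,0,0,0,1],
  [0,0,0,0,0,0,1],
  [0,0,0,0,0,0,1],
  [0,0,0,0.98,0.17,0,1],
  [0,0,0,0.98,0.17,0,1],
  [0,0,0,0.98,0.17,0,1],
  [0,0,0,0,0,0,1],
  [0,0,0,0,0,0,1],
  [0,0,0,0,0,0,1],
  [0,0,0,0,0,0,1],
  [0,0,0,0,0,0,1],
  [0,0,0,0,0,0,1],
  [0,0,0,0,0,0,1],
])

```text
time: 5.2
tool_pos: [0.5697, 0.256, 0.1173]
ee_rot: [3.141, 0.0, -2.972]
contact_force: [-0.6, -0.2, -4.5]
gripper_width: 0.0595
finger_force: 40.0
```

```bash
cat > r.py <<'E'
from h import *
T=[];F=[]
for _ in range(6):
    grab_frame("top");o=status.get_obs();T.append(o["ft_torque"]);F.append(o["contact_force"])
T=np.array(T);F=np.array(F);y=o["ee_rot"][2]
ax=np.array([-np.sin(y),np.cos(y),0]) # tool y axis (sign)
print("F",F.mean(0).round(2),"T",T.mean(0).round(3),"sd",T.std(0).round(3),"pitch moment",(T@ax).mean().round(3),(T@ax).round(2),"t",o["time"],o["tool_pos"].round(4),o["gripper_width"].round(4))
E
python3 r.py
```

```text
Traceback (most recent call last):
  File "r.py", line 7, in <module>
    print("F",F.mean(0).round(2),"T",T.mean(0).round(3),"sd",T.std(0).round(3),"pitch moment",(T@ax).mean().round(3),(T@ax).round(2),"t",o["time"],o["tool_pos"].round(4),o["gripper_width"].round(4))
                                                                                                                                                                          ^^^^^^^^^^^^^^^^^^^^^^^^
AttributeError: 'float' object has no attribute 'round'
```

>>> carry_out([
  [0,0,0,-0.98,-0.17,0,1],
  [0,0,0,-0.98,-0.17,0,1],
  [0,0,0,-0.98,-0.17,0,1],
  [0,0,0,0,0,0,1],
  [0,0,0,0,0,0,1],
  [0,0,0,0,0,0,1],
  [0,0,0,0,0,0,1],
  [0,0,0,0,0,0,1],
  [0,0,0,0,0,0,1],
  [0,0,0,0,0,0,1],
])

```text
time: 6.33
tool_pos: [0.4967, 0.2432, 0.117]
ee_rot: [3.142, -0.0, -2.972]
contact_force: [0.5, -0.2, -4.2]
gripper_width: 0.0597
finger_force: 40.0
```

```bash
python3 r.py
```

```text
Traceback (most recent call last):
  File "r.py", line 7, in <module>
    print("F",F.mean(0).round(2),"T",T.mean(0).round(3),"sd",T.std(0).round(3),"pitch moment",(T@ax).mean().round(3),(T@ax).round(2),"t",o["time"],o["tool_pos"].round(4),o["gripper_width"].round(4))
                                                                                                                                                                          ^^^^^^^^^^^^^^^^^^^^^^^^
AttributeError: 'float' object has no attribute 'round'
```

```bash
sed -i 's/o\["gripper_width"\].round(4)/round(o["gripper_width"],4)/' r.py; python3 r.py
```

```text
F [ 0.23 -0.1  -4.35] T [ 0.05   0.008 -0.006] sd [0.019 0.015 0.04 ] pitch moment 0.0 [ 0.02 -0.01  0.01 -0.02 -0.01  0.01] t 6.9333 [0.4965 0.2432 0.1172] 0.0598
```

>>> carry_out([
  [0,0,0,0.98,0.17,0,1],
  [0,0,0,0.98,0.17,0,1],
  [0,0,0,0.98,0.17,0,1],
  [0,0,0,0,0,0,1],
  [0,0,0,0,0,0,1],
  [0,0,0,0,0,0,1],
  [0,0,0,0,0,0,1],
  [0,0,0,0,0,0,1],
  [0,0,0,0,0,0,1],
  [0,0,0,0,0,0,1],
])

```text
time: 7.77
tool_pos: [0.5697, 0.256, 0.1173]
ee_rot: [3.141, 0.0, -2.972]
contact_force: [0.5, 0.4, -4.9]
gripper_width: 0.0596
finger_force: 40.0
```

```bash
python3 r.py
```

```text
F [ 0.31 -0.04 -4.03] T [ 0.055  0.008 -0.004] sd [0.034 0.025 0.014] pitch moment 0.002 [ 0.03  0.01 -0.02 -0.04  0.01  0.01] t 8.0667 [0.5699 0.256  0.1172] 0.0594
```

>>> carry_out([
  [0,0,0,-0.98,-0.17,0,1],
  [0,0,0,-0.98,-0.17,0,1],
  [0,0,0,-0.98,-0.17,0,1],
  [0,0,0,0,0,0,1],
  [0,0,0,0,0,0,1],
  [0,0,0,0,0,0,1],
  [0,0,0,0,0,0,1],
  [0,0,0,0,0,0,1],
  [0,0,0,0,0,0,1],
  [0,0,0,0,0,0,1],
])

```text
time: 8.9
tool_pos: [0.4967, 0.2432, 0.117]
ee_rot: [3.142, -0.0, -2.972]
contact_force: [-0.2, -0.4, -4.1]
gripper_width: 0.0601
finger_force: 40.0
```

```bash
python3 r.py
```

```text
F [-0.05 -0.05 -3.79] T [0.053 0.018 0.007] sd [0.024 0.013 0.021] pitch moment -0.009 [-0.02  0.01 -0.01 -0.01  0.   -0.03] t 9.2 [0.4965 0.2432 0.1172] 0.0596
```

No moment shift on reversing strokes (a ball would give about ±0.09 N m), so this case is quiet. Setting it back.

>>> carry_out([
  [0,0,0,0,0,-0.8,1],
  [0,0,0,0,0,-0.8,1],
  [0,0,0,0,0,-0.8,1],
  [0,0,0,0,0,-0.8,1],
  [0,0,0,0,0,-0.5,1],
  [0,0,0,0,0,-0.3,1],
  [0,0,0,0,0,-0.1,1],
  [0,0,0,0,0,-0.08,1],
  [0,0,0,0,0,0,1],
  [0,0,0,0,0,0,1],
  [0,0,0,0,0,0,0],
  [0,0,0,0,0,0,0],
  [0,0,0,0,0,0,0],
  [0,0,0,0,0,0,0],
  [0,0,0,0,0,0,0],
])

```text
time: 10.45
tool_pos: [0.4966, 0.2433, 0.0129]
ee_rot: [3.141, 0.0, -2.972]
contact_force: [0.9, -0.2, -0.3]
gripper_width: 0.0879
finger_force: 0.0
```

>>> carry_out([
  [0,0,0,0,0,0.9,0],
  [0,0,0,0,0,0.9,0],
  [0,0,0,0,0,0.9,0],
  [0,0,0,0,0,0.9,0],
  [0,0,0,0,0,0.9,0],
  [0,0,0,0,0,0,0],
  [0,0,0,-0.01,-0.98,0,0],
  [0,0,0,-0.01,-0.98,0,0],
  [0,0,0,-0.01,-0.98,0,0],
  [0,0,0,-0.01,-0.98,0,0],
  [0,0,0,-0.01,-0.98,0,0],
  [0,0,0,-0.01,-0.98,0,0],
  [0,0,0,-0.01,-0.98,0,0],
  [0,0,0,-0.01,-0.98,0,0],
  [0,0,0,-0.01,-0.98,0,0],
  [0,0,0,0,0,0,0.08],
  [0,0,0,0,0,0,0.08],
  [0,0,0,0,0,0,0.08],
])

```text
time: 11.95
tool_pos: [0.4941, 0.023, 0.1249]
ee_rot: [3.141, -0.0, -2.972]
contact_force: [0.4, 0.7, -0.5]
gripper_width: 0.0882
finger_force: 0.0
```

Run:
```python
from h import *
f=grab_frame("top");cv2.imwrite("pics/top1.png",cv2.resize(f["image"][120:300,190:440,::-1],None,fx=3,fy=3))
f=grab_frame("side");cv2.imwrite("pics/side1.png",cv2.resize(f["image"][130:330,200:450,::-1],None,fx=3,fy=3))
o=status.get_obs();print(o["tool_pos"],o["ee_rot"],o["gripper_width"])
```

```text
[0.49412224 0.02345427 0.12500023] [ 3.14137547e+00 -1.92300460e-04 -2.97096844e+00] 0.08735932676330017
```

View pics/side1.png

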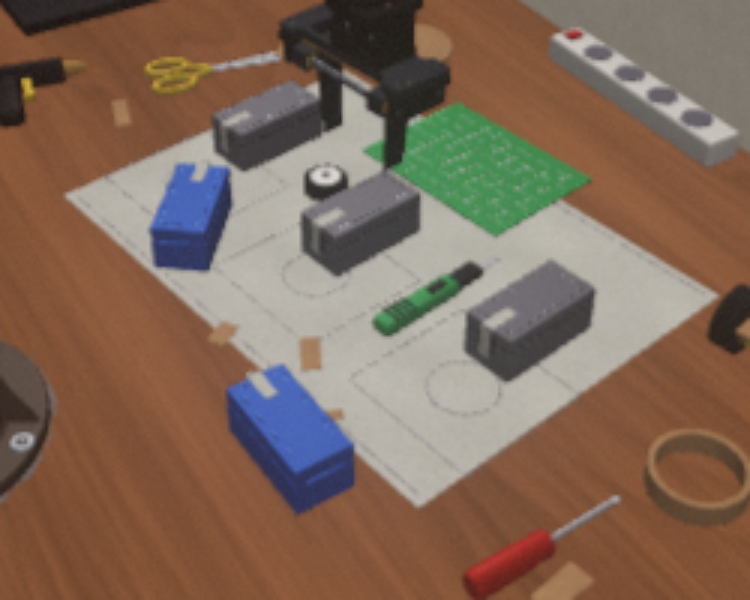

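The left case stands upright where it was, and the gripper is above the middle case (crop pixel 360,225).

>>> carry_out([
  [0,0,0,0,0,-0.9,0.08],
  [0,0,0,0,0,-0.9,0.08],
  [0,0,0,0,0,-0.9,0.08],
  [0,0,0,0,0,-0.9,0.08],
  [0,0,0,0,0,-0.9,0.08],
  [0,0,0,0,0,0,0.08],
  [0,0,0,0,0,0,1],
  [0,0,0,0,0,0,1],
  [0,0,0,0,0,0,1],
  [0,0,0,0,0,0,1],
  [0,0,0,0,0,0,1],
  [0,0,0,0,0,0,1],
], grip_force=40)

```text
time: 13.05
tool_pos: [0.4946, 0.0229, 0.0137]
ee_rot: [-3.142, 0.002, -2.972]
contact_force: [-1.8, 3.4, 8.8]
gripper_width: 0.0599
finger_force: 40.0
```

>>> carry_out([
  [0,0,0,0,0,0.5,1],
  [0,0,0,0,0,0.8,1],
  [0,0,0,0,0,0.8,1],
  [0,0,0,0,0,0.8,1],
  [0,0,0,0,0,0.8,1],
  [0,0,0,0,0,0.5,1],
  [0,0,0,0,0,0,1],
  [0,0,0,0,0,0,1],
  [0,0,0,0,0,0,1],
  [0,0,0,0.98,0.17,0,1],
  [0,0,0,0.98,0.17,0,1],
  [0,0,0,0.98,0.17,0,1],
  [0,0,0,0,0,0,1],
  [0,0,0,0,0,0,1],
  [0,0,0,0,0,0,1],
  [0,0,0,0,0,0,1],
  [0,0,0,0,0,0,1],
  [0,0,0,0,0,0,1],
  [0,0,0,0,0,0,1],
])

```text
time: 14.63
tool_pos: [0.5675, 0.0354, 0.1178]
ee_rot: [3.142, 0.0, -2.972]
contact_force: [-0.0, -0.3, -4.8]
gripper_width: 0.0599
finger_force: 40.0
```

```bash
python3 r.py
```

```text
F [ 0.33 -0.15 -4.13] T [ 0.074  0.01  -0.006] sd [0.016 0.024 0.022] pitch moment 0.002 [-0.03  0.01 -0.04  0.02  0.03  0.02] t 14.9333 [0.5677 0.0355 0.1177] 0.0601
```

>>> carry_out([
  [0,0,0,-0.98,-0.17,0,1],
  [0,0,0,-0.98,-0.17,0,1],
  [0,0,0,-0.98,-0.17,0,1],
  [0,0,0,0,0,0,1],
  [0,0,0,0,0,0,1],
  [0,0,0,0,0,0,1],
  [0,0,0,0,0,0,1],
  [0,0,0,0,0,0,1],
  [0,0,0,0,0,0,1],
  [0,0,0,0,0,0,1],
])

```text
time: 15.77
tool_pos: [0.4945, 0.0228, 0.1175]
ee_rot: [3.142, -0.0, -2.972]
contact_force: [0.4, 0.2, -4.4]
gripper_width: 0.0597
finger_force: 40.0
```

```bash
python3 r.py
```

```text
F [ 0.08  0.02 -4.34] T [ 0.045  0.008 -0.003] sd [0.028 0.024 0.02 ] pitch moment -0.0 [-0.01  0.03  0.03 -0.03 -0.03  0.01] t 16.0667 [0.4942 0.0227 0.1177] 0.0596
```

Also quiet. Setting it back and moving on to the third.

>>> carry_out([
  [0,0,0,0,0,-0.8,1],
  [0,0,0,0,0,-0.8,1],
  [0,0,0,0,0,-0.8,1],
  [0,0,0,0,0,-0.8,1],
  [0,0,0,0,0,-0.5,1],
  [0,0,0,0,0,-0.3,1],
  [0,0,0,0,0,-0.1,1],
  [0,0,0,0,0,-0.08,1],
  [0,0,0,0,0,0,1],
  [0,0,0,0,0,0,1],
  [0,0,0,0,0,0,0.08],
  [0,0,0,0,0,0,0.08],
  [0,0,0,0,0,0,0.08],
  [0,0,0,0,0,0,0.08],
  [0,0,0,0,0,0,0.08],
  [0,0,0,0,0,0,0.08],
])

```text
time: 17.4
tool_pos: [0.4943, 0.0227, 0.0132]
ee_rot: [3.142, 0.0, -2.972]
contact_force: [0.2, -0.1, -0.6]
gripper_width: 0.0871
finger_force: 0.0
```

>>> carry_out([
  [0,0,0,0,0,0.9,0.08],
  [0,0,0,0,0,0.9,0.08],
  [0,0,0,0,0,0.9,0.08],
  [0,0,0,0,0,0.9,0.08],
  [0,0,0,0,0,0.9,0.08],
  [0,0,0,0,0,0,0.08],
  [0,0,0,0.26,-0.97,0,0],
  [0,0,0,0.26,-0.97,0,0],
  [0,0,0,0.26,-0.97,0,0],
  [0,0,0,0.26,-0.97,0,0],
  [0,0,0,0.26,-0.97,0,0],
  [0,0,0,0.26,-0.97,0,0],
  [0,0,0,0.26,-0.97,0,0],
  [0,0,0,0.26,-0.97,0,0],
  [0,0,0,0.26,-0.97,0,0],
  [0,0,0,0,0,0,0],
  [0,0,0,0,0,0,0],
  [0,0,0,0,0,0,0],
])

```text
time: 18.9
tool_pos: [0.5522, -0.1949, 0.125]
ee_rot: [3.141, -0.001, -2.972]
contact_force: [-0.0, 0.5, -0.0]
gripper_width: 0.0954
finger_force: 0.0
```

Run:
```python
from h import *
f=grab_frame("side");cv2.imwrite("pics/side2.png",cv2.resize(f["image"][130:330,200:450,::-1],None,fx=3,fy=3))
o=status.get_obs();print(o["tool_pos"],o["ee_rot"],o["gripper_width"])
```

```text
[ 0.55224096 -0.19462481  0.12526039] [ 3.14079385e+00 -7.58848833e-04 -2.97146264e+00] 0.09520188458883677
```

View pics/side2.png

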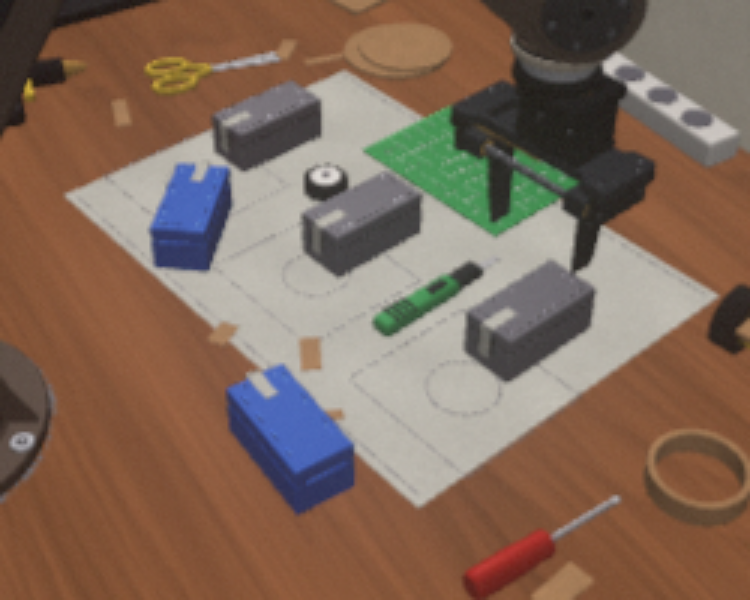

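Left and middle cases are upright in place, and the gripper is over the right case (crop pixel 530,315).

>>> carry_out([
  [0,0,0,0,0,-0.9,0],
  [0,0,0,0,0,-0.9,0],
  [0,0,0,0,0,-0.9,0],
  [0,0,0,0,0,-0.9,0],
  [0,0,0,0,0,-0.9,0],
  [0,0,0,0,0,0,0],
  [0,0,0,0,0,0,1],
  [0,0,0,0,0,0,1],
  [0,0,0,0,0,0,1],
  [0,0,0,0,0,0,1],
  [0,0,0,0,0,0,1],
  [0,0,0,0,0,0,1],
  [0,0,0,0,0,0,1],
], grip_force=40)

```text
time: 20.03
tool_pos: [0.5528, -0.1953, 0.0138]
ee_rot: [3.142, 0.0, -2.972]
contact_force: [-0.3, 3.8, 6.8]
gripper_width: 0.0595
finger_force: 40.0
```

>>> carry_out([
  [0,0,0,0,0,0.5,1],
  [0,0,0,0,0,0.8,1],
  [0,0,0,0,0,0.8,1],
  [0,0,0,0,0,0.8,1],
  [0,0,0,0,0,0.8,1],
  [0,0,0,0,0,0.5,1],
  [0,0,0,0,0,0,1],
  [0,0,0,0,0,0,1],
  [0,0,0,0,0,0,1],
  [0,0,0,0.98,0.17,0,1],
  [0,0,0,0.98,0.17,0,1],
  [0,0,0,0.98,0.17,0,1],
  [0,0,0,0,0,0,1],
  [0,0,0,0,0,0,1],
  [0,0,0,0,0,0,1],
  [0,0,0,0,0,0,1],
  [0,0,0,0,0,0,1],
  [0,0,0,0,0,0,1],
  [0,0,0,0,0,0,1],
])

```text
time: 21.62
tool_pos: [0.6259, -0.1829, 0.1183]
ee_rot: [3.141, -0.0, -2.972]
contact_force: [0.4, -0.3, -3.9]
gripper_width: 0.06
finger_force: 40.0
```

```bash
python3 r.py
```

```text
F [-0.13  0.17 -3.99] T [ 0.044  0.086 -0.01 ] sd [0.031 0.032 0.011] pitch moment -0.077 [-0.03 -0.14 -0.06 -0.05 -0.08 -0.1 ] t 21.9167 [ 0.6262 -0.1828  0.1182] 0.0598
```

>>> carry_out([
  [0,0,0,-0.98,-0.17,0,1],
  [0,0,0,-0.98,-0.17,0,1],
  [0,0,0,-0.98,-0.17,0,1],
  [0,0,0,0,0,0,1],
  [0,0,0,0,0,0,1],
  [0,0,0,0,0,0,1],
  [0,0,0,0,0,0,1],
  [0,0,0,0,0,0,1],
  [0,0,0,0,0,0,1],
  [0,0,0,0,0,0,1],
])

```text
time: 22.75
tool_pos: [0.553, -0.1954, 0.118]
ee_rot: [3.141, -0.0, -2.971]
contact_force: [-0.7, 0.4, -3.9]
gripper_width: 0.0595
finger_force: 40.0
```

```bash
python3 r.py
```

```text
F [ 0.07 -0.13 -3.98] T [ 0.055 -0.067 -0.006] sd [0.041 0.03  0.018] pitch moment 0.075 [0.03 0.1  0.05 0.06 0.12 0.08] t 23.05 [ 0.5528 -0.1955  0.1182] 0.0598
```

The moment flips by ±0.076 N m with each stroke, so the third case holds the ball. A few more strokes, then I'll offer it over the mat.

>>> carry_out([
  [0,0,0,0.98,0.17,0,1],
  [0,0,0,0.98,0.17,0,1],
  [0,0,0,0.98,0.17,0,1],
  [0,0,0,0,0,0,1],
  [0,0,0,0,0,0,1],
  [0,0,0,0,0,0,1],
  [0,0,0,0,0,0,1],
  [0,0,0,-0.98,-0.17,0,1],
  [0,0,0,-0.98,-0.17,0,1],
  [0,0,0,-0.98,-0.17,0,1],
  [0,0,0,0,0,0,1],
  [0,0,0,0,0,0,1],
  [0,0,0,0,0,0,1],
  [0,0,0,0,0,0,1],
])

```text
time: 24.22
tool_pos: [0.5533, -0.1957, 0.1184]
ee_rot: [-3.141, 0.001, -2.972]
contact_force: [-0.9, -0.2, -4.8]
gripper_width: 0.0598
finger_force: 40.0
```

>>> carry_out([
  [0,0,0,0.2,0.4,0.6,1],
  [0,0,0,0.38,0.78,0.6,1],
  [0,0,0,0.38,0.78,0.6,1],
  [0,0,0,0.38,0.78,0.6,1],
  [0,0,0,0.38,0.78,0.6,1],
  [0,0,0,0.38,0.78,0.4,1],
  [0,0,0,0.38,0.78,0.2,1],
  [0,0,0,0.38,0.78,0.2,1],
  [0,0,0,0.38,0.78,0.1,1],
  [0,0,0,0.38,0.78,0,1],
  [0,0,0,0.38,0.78,0,1],
  [0,0,0,0.38,0.78,0,1],
  [0,0,0,0.38,0.78,0,1],
  [0,0,0,0.38,0.78,0,1],
  [0,0,0,0.2,0.4,0,1],
  [0,0,0,0,0,0,1],
  [0,0,0,0,0,0,1],
  [0,0,0,0,0,0,1],
  [0,0,0,0,0,0,1],
  [0,0,0,0,0,0,1],
])

```text
time: 25.88
tool_pos: [0.686, 0.077, 0.2158]
ee_rot: [-3.142, 0.0, -2.973]
contact_force: [0.1, -0.8, -4.0]
gripper_width: 0.0602
finger_force: 40.0
```

>>> carry_out([
  [0,0,0,0,0,0,1],
  [0,0,0,0,0,0,1],
  [0,0,0,0,0,0,1],
  [0,0,0,0,0,0,1],
  [0,0,0,0,0,0,1],
  [0,0,0,0,0,0,1],
  [0,0,0,0,0,0,1],
  [0,0,0,0,0,0,1],
  [0,0,0,0,0,0,1],
  [0,0,0,0,0,0,1],
  [0,0,0,0,0,0,1],
  [0,0,0,0,0,0,1],
])

```text
time: 26.88
tool_pos: [0.6862, 0.078, 0.2157]
ee_rot: [3.142, 0.0, -2.972]
contact_force: [-0.0, 0.9, -3.7]
gripper_width: 0.0598
finger_force: 40.0
```

```bash
python3 r.py
python3 - <<'E'
from h import *
f=grab_frame("side");cv2.imwrite("pics/side3.png",cv2.resize(f["image"][100:330,200:450,::-1],None,fx=2.5,fy=2.5))
print(status.get_obs()["ee_rot"],status.get_obs()["finger_force"])
E
```

```text
F [ 0.24  0.12 -4.35] T [ 0.066 -0.024 -0.   ] sd [0.031 0.039 0.035] pitch moment 0.034 [ 0.04  0.    0.08  0.06  0.06 -0.04] t 27.1833 [0.6862 0.078  0.2156] 0.0598
[ 3.14152379e+00 -6.26013671e-06 -2.97180413e+00] 39.9999088793993
```

View pics/side3.png

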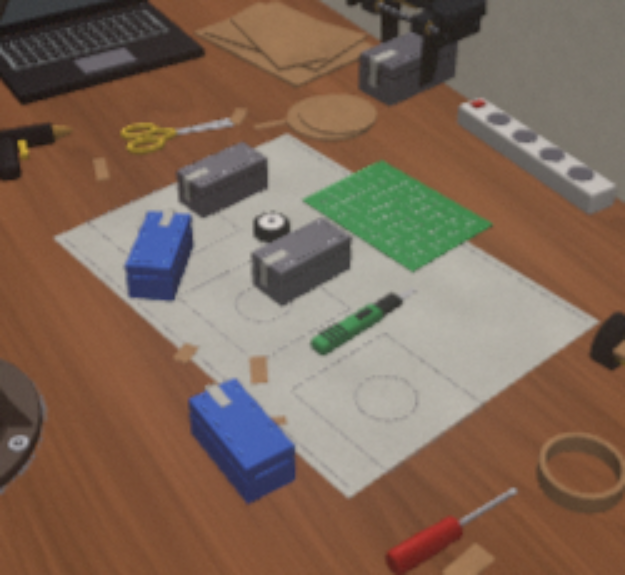

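The picture shows the rattling case held level above the mat, around crop pixel (408,68). The two quiet cases are upright in place at (223,178) and (300,260), and nothing else has moved.

```bash
python3 -c "
from cell import workorder; print(workorder.hand_in())"
```

```text
the job is handed in; nothing more can be done
None
```

The right-hand case rattled and is held level and still, about 20 cm above the middle of the mat; the two quiet cases are back upright in place, nothing else appears moved in the last picture, and the job is handed in, though the hand-in returned no verdict.

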